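# Lay an egg in the pan and set the kitchen timer

### The job

Put the egg in the milk pan to be boiled: take it with a light grip, lay it down on the floor of the pan without dropping or knocking it, and let it go. Then wind the kitchen timer to 10 minutes, read at the red mark on its far side. Leave the other things where they are.

Things in the scene. Friction and masses are not known exactly. Their poses are not given: they have to be found in the camera images.
- egg_center (a point): centre of a hen's egg (oval, 55 mm long, 43 mm thick, about 60 g, brown shell) that lies on the egg rest; x is its long axis, level. At the start its centre is 33 mm above the worktop
- egg: the same egg, origin at its centre (whole-body entry for contact and speed). Its shell stands 40 N from each finger (20 to 30 N holds it well) and 35 N against the pan or worktop, and no drop of more than 10 mm
- egg_rest: fixed wooden board 100 x 80 x 6 mm with four steel studs, 15 mm high over the worktop and inside the egg's outline (within 16 mm of its centre each way), that cradle the lying egg; origin under its centre, x along the egg's long axis. Beside the egg the board's top is at 6 mm
- pan_floor (a point): centre of the inside floor of the steel milk pan, 4 mm above the worktop. Inside radius 67 mm at the floor, 77 mm at the rim; the rim is 46 mm above the floor; wall 3 mm
- milk_pan: open steel milk pan, 160 mm across, 50 mm high, 0.8 kg, loose; origin under its centre; its loop handle points along its -y, 170 mm out. It has no lid and is empty
- timer: wind-up kitchen timer, 68 mm across, 57 mm high, stuck firmly to the worktop; origin under its centre. Lower half dark with a small red triangle on its rim at -x of this frame, which faces away from the robot (within 35 degrees); upper half a white dial
- timer_dial (a joint): turn of the dial in rad, 0 to 5.24; grows as the dial is turned clockwise seen from above. The dial's scale runs 0 to 60 minutes in one full turn: at 0 rad the 0 stands at the red triangle, and 0.1047 rad more is one minute more (10 minutes = 1.047 rad). It stays where it is left; about 0.1 N m turns it
- timer_grip (a point): middle of the dial's raised grip bar, 51.5 mm above the worktop. The bar is 42 mm long, 7 mm wide, 11 mm high (46 to 57 mm above the worktop), lies along this point's x and turns with the dial; below it the dial's top is 46 mm high
- egg_cup: bystander: white egg cup, 49 mm across, 61 mm high, empty; origin under its centre
- lemon: bystander: lemon, 84 x 56 x 55 mm; origin under its centre
- teaspoon: bystander: steel teaspoon lying flat, 139 x 30 x 10 mm; origin under its centre
- salt_mill: bystander: glass salt shaker, 44 mm across, 90 mm high; origin under its centre
- worktop_right: the stone worktop, fixed, top at z = 0. A wall cabinet hangs over its back part (x over 0.60 m, from 0.42 m above the top upward): keep wrist and arm clear of it. Clock, jars, boxes and mug along the back are fixed
Mind the look-alikes: they are no part of the job. There is more than one size of the egg; the job needs the smaller.

How it is judged:
On the way, in this order (a step that is already met when the one before it is completed fails the run):
1. the egg lies in the pan and has been let go (horizontal distance between egg_center and pan_floor below 0.06 m and z of egg_center in the frame of pan_floor below 0.034 m and contact force between the fingers and egg below 0.05 N), for 0.2 s.
2. the timer is set to 10 minutes (value of joint timer_dial between 0.916 and 1.178 rad), for 0.2 s.
At the end, for the whole second after the job is handed in: the egg lies still on the floor of the upright pan (its centre within 60 mm of the pan's axis and under 34 mm above the floor), let go, and the timer shows 10 minutes, give or take 1.25 minutes (all of step 1 and all of step 2 and linear speed of egg below 0.02 m/s and angle between milk_pan's own z axis and vertical below 0.1 rad); the robot touches nothing.
It fails at once if the egg is squeezed with over 40 N a finger (80 N in all) (contact force between the fingers and egg above 80 N).
It fails at once if the egg is pressed or knocked against the pan or the worktop with over 35 N (contact force between egg and milk_pan above 35 N or contact force between egg and worktop_right above 35 N).
It fails at once if the egg is dropped from more than about 10 mm (falls free of the fingers faster than 0.45 m/s) (contact force between the fingers and egg below 0.05 N and linear speed of egg above 0.45 m/s).
It fails at once if the egg cup, lemon, teaspoon or salt shaker is moved by over 30 mm (distance of any of egg_cup, lemon, teaspoon, salt_mill from where it was at the start of the episode above 0.03 m).
It also fails if it takes over 51 s, if anything falls off the work surface, if the arm or the gripper's body presses on something with over 40 N, if the wrist force passes 120 N, or if a joint passes its speed limit or range.

### The arm

A 7-joint arm with a two-finger parallel gripper is mounted at the origin on a cart in front of the work surface, level with it; the furniture and walls round the work are solid. World frame = base frame: x ahead of the robot, y to its left, z up, the work surface at z = 0. Lengths are in m, angles in rad, forces in N, time in s.
With the tool pointing down it reaches from about 0.35 to 0.9 m from the base axis. Payload 8.1 kg.
Tool frame: the origin (TCP) lies at the very end of the fingers, on their centre line; the grasp point (between the pads) lies 19 mm behind it; z points along the fingers, y is the line along which they close (so a half turn about z gives the same grasp; the last joint's range is limited). The gripper opens to 85 mm and grips with 20 to 120 N. Pads are 22 mm wide; open, the fingers measure 114 mm over their backs; the gripper's body (76 mm by 85 mm) begins 54 mm behind the grasp point. The pads swing forward as they close: fully open they stand 13 mm farther back than shut.
Start: joints at [1.119, 0.434, 0.025, 1.573, -0.012, 1.134, -0.075], TCP at [0.214, -0.587, 0.193] pointing down, gripper open.
Joint ranges: [-2.62, 2.62], [-0.44, 2.09], [-1.27, 1.32], [0.08, 2.57], [-1.32, 4.46], [0.12, 2], [-2.74, 2.74]. Speed limits (rad/s): [2.22, 2.22, 3.01, 3.01, 3.14, 3.14, 3.14].

### API

Orientations are given as a unit quaternion [x, y, z, w].
In Python, from plant import observe, capture, get_calibration, job_done gives the robot as it stands.
- The arm moves only by the tool jog_arm, never from a script. Its argument "rows" is a list of rows, each a list of 7 numbers: the shift along the world's x, y, z in m, then the turn, a rotation vector about the world's x, y, z in rad, then the closure, from 0 (fully open) to 1 (shut). In form: [[x, y, z, wx, wy, wz, claw], ...]. A call has exactly 8 rows; each row shifts and turns the commanded pose from where the row before left it; what a row does not reach is not made up. A row lasts 1/8 s, in which the tool goes at most 62.5 mm and 10.7 degrees, less where a joint would pass 70% of its speed; a pose out of reach is approached as far as the arm can. A call is refused whole if a number of a shift passes 0.0625 or a number of a turn 0.188, either way. A call with a gripper value outside its range is refused whole. The fingers move at their own pace and stop on an object; "force" is the grip in N (left out, the last holds). Time passes only in rows, so rows that do not move let the fingers close, or fill a call up. It gives the time, the measured TCP pose, the force, the opening and the grip force at its end, in the units of the state.
- observe(): the state, without advancing time (a new reading comes with each control period).
- capture(name): name is "scene" or "side" or "wrist"; returns the picture (400x640x3 uint8, red, green, blue); there is no depth.
- get_calibration(name): a dict with "K" (3x3 intrinsics, pixels), "R" (3x3) and "t" (3): a world point X has camera coordinates R X + t. Camera axes: x right, y down, z forward; pixel columns grow to the right and rows downward; lengths in m; the calibration is good to about 2 mm. A picture is of the moment at which its call begins: read the wrist's pose just before it. get_calibration takes no time and is no camera call; for the wrist camera it gives the pose at the moment of the call.
- job_done(): hands the job in; it is judged then, once.
The state is a dict: "t": time; "joints": joint angles; "joint_vel": joint speeds; "tau": joint torques, N m; "tcp_pos": TCP position; "tcp_rot": TCP orientation; "ft_force": force on the tool from outside, world axes, zero at the start; "torque": the same for the moment, N m; "finger_gap": opening from 0.0 (shut) to 1.0 (fully open); "gripper_force": force on a finger pad.
Only numpy, scipy, OpenCV 4.12 (cv2) and the standard library are available. Lean on these libraries where they do the work, as an engineer would, in place of code of your own. Each camera call takes 0.05 s, during which the arm holds its last target. There are 200 camera calls.

## Working session

There is one attempt and no reset: what is moved stays moved. The work goes in short steps, Python scripts to look and compute and a tool call to move; the robot and the scene stay as the last step left them, time stands still between calls to the robot, and variables do not carry over. Pictures are saved under pics/ and viewed, at most 10 in all, crops included, and the job is handed in when it is done.

Besides the shell and the picture viewer there is one more tool, called as a command line: name --pt "numbers of a row" for each row, then --argument value for the rest. jog_arm: Moves the arm, as the interface text tells. Its arguments: {"type":"object","properties":{"rows":{"type":"array","items":{"type":"array","items":{"type":"number"}}},"force":{"type":"number"}},"required":["rows"]}

```bash
mkdir -p pics; ls
python3 - <<'E'
from plant import *
import cv2,numpy as np
o=observe();print(o)
for n in("scene","side"):
    im=capture(n);cv2.imwrite(f"pics/{n}0.png",im[:,:,::-1])
    c=get_calibration(n);print(n,c)
E
```

```text
pics
{'t': 0.0, 'joints': array([ 1.11943487,  0.43524195,  0.0249632 ,  1.57414812, -0.01161746,
        1.13402942, -0.07512283]), 'joint_vel': array([-3.66365140e-04,  4.29393274e-05,  1.49781931e-03, -1.25790679e-03,
        7.18567760e-05, -5.29196347e-04,  2.20626767e-04]), 'tau': array([ 3.38019072e-04, -6.70473504e+01,  1.02498136e+00, -3.16200614e+01,
        1.55198027e-02,  1.25827367e-02, -3.52773213e-05]), 'tcp_pos': array([ 0.21332465, -0.58681771,  0.19239441]), 'tcp_rot': array([ 9.84841777e-01,  1.73453071e-01, -2.10402288e-04, -8.14131728e-04]), 'ft_force': array([-0.40952353,  0.26646407, -0.9325857 ]), 'torque': array([-0.02387523,  0.02868824,  0.0209655 ]), 'gripper_force': 0.0, 'finger_gap': 0.9992982274349992}
scene {'K': array([[517.831446  ,   0.        , 317.08649451],
       [  0.        , 517.831446  , 206.36093156],
       [  0.        ,   0.        ,   1.        ]]), 'R': array([[-0.81375892, -0.58109234,  0.01131892],
       [-0.45684516,  0.62748201, -0.63052266],
       [ 0.35928947, -0.51826443, -0.77608831]]), 't': array([0.46424631, 0.24929154, 1.04170874])}
side {'K': array([[367.17223004,   0.        , 322.30356497],
       [  0.        , 367.17223004, 205.62485766],
       [  0.        ,   0.        ,   1.        ]]), 'R': array([[ 0.99024357, -0.13920702, -0.00625193],
       [-0.09491131, -0.64093898, -0.76170143],
       [ 0.10202708,  0.75486332, -0.64789802]]), 't': array([-0.51074246,  0.12230864,  0.98387843])}
```

View pics/scene0.png

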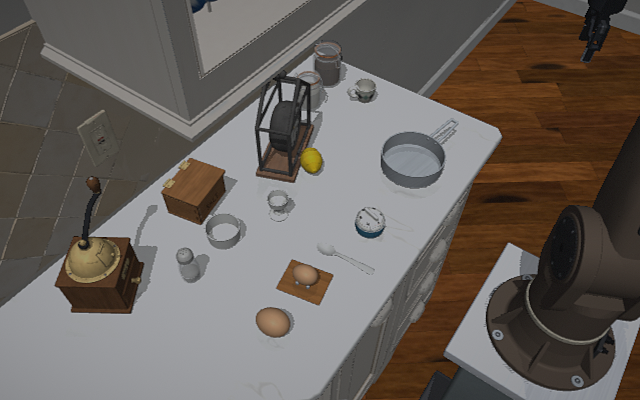

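View pics/side0.png

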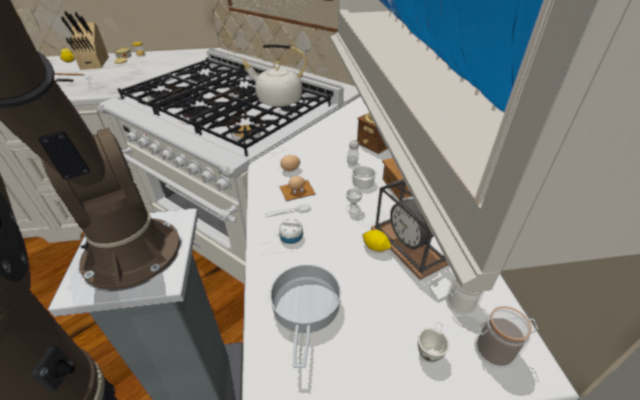

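Scene view: the small egg on the wooden rest is at (305,274). The larger egg, a look-alike, lies on the worktop at (273,321). The milk pan with handle is at (412,160), and a handle-less tin look-alike is at (223,231). The timer is at (370,221). The egg on the rest fits the description; I'll confirm it and the timer in one crop.

```bash
cat > h.py <<'E'
import cv2,numpy as np
from plant import *
def ray(c,p):
    d=c["R"].T@np.linalg.solve(c["K"],[p[0],p[1],1.]);return -c["R"].T@c["t"],d
def onz(c,p,z):
    o,d=ray(c,p);return o+d*(z-o[2])/d[2]
def proj(c,X):
    q=c["K"]@(c["R"]@np.asarray(X,float)+c["t"]);return q[:2]/q[2]
def tri(c1,p1,c2,p2):
    A=[];b=[]
    for c,p in((c1,p1),(c2,p2)):
        o,d=ray(c,p);d/=np.linalg.norm(d);M=np.eye(3)-np.outer(d,d);A.append(M);b.append(M@o)
    return np.linalg.lstsq(np.vstack(A),np.hstack(b),rcond=None)[0]
E
python3 - <<'E'
from h import *
cs,cd=get_calibration("scene"),get_calibration("side")
a=cv2.imread("pics/scene0.png");b=cv2.imread("pics/side0.png")
print("egg",onz(cs,(305,274),.033),onz(cd,(296,184),.033))
print("egg tri",tri(cs,(305,274),cd,(296,184)))
print("timer",onz(cs,(370,214),.046),onz(cd,(291,226),.046))
print("pan",onz(cs,(412,157),.05),onz(cd,(306,292),.05))
u=lambda i,x,y,w,h,s:cv2.resize(i[y:y+h,x:x+w],None,fx=s,fy=s,interpolation=cv2.INTER_CUBIC)
A=u(a,250,195,160,150,5)[:,:]
B=u(a,340,190,60,55,5)
cv2.imwrite("pics/c1.png",cv2.resize(A,(800,750))[:600])
# board
hsv=cv2.cvtColor(a,cv2.COLOR_BGR2HSV)
for p in((285,284),(305,274),(273,321),(320,290)):print(p,hsv[p[1],p[0]])
E
```

```text
egg [0.46148827 0.19667599 0.033     ] [0.45925291 0.18949611 0.033     ]
egg tri [0.46104429 0.19493782 0.02955951]
timer [ 0.43150525 -0.00949203  0.046     ] [ 0.42917503 -0.01294124  0.046     ]
pan [ 0.44089656 -0.2197675   0.05      ] [ 0.44626005 -0.23539346  0.05      ]
(285, 284) [ 14 155 115]
(305, 274) [ 18  83 163]
(273, 321) [ 16  87 161]
(320, 290) [ 14 153 117]
```

View pics/c1.png

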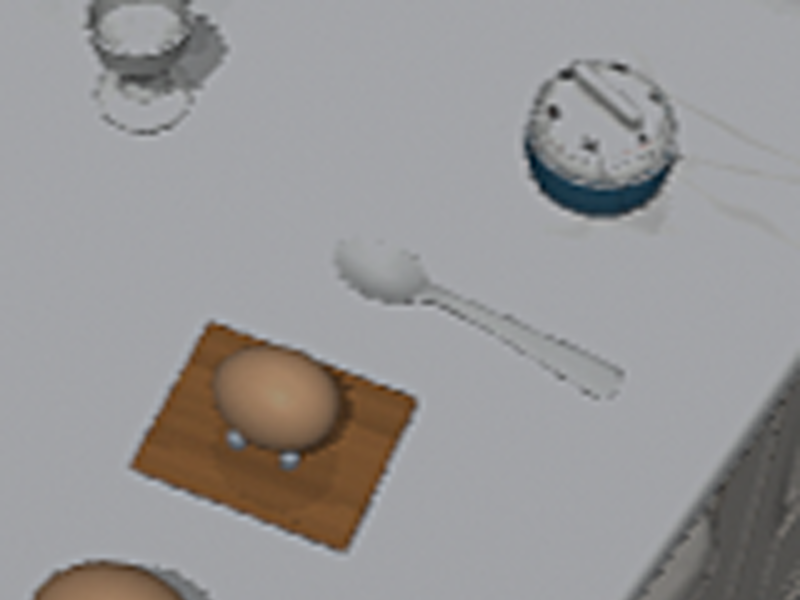

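The crop confirms it: the smaller brown egg lies on the studded board. The timer's grip bar runs from crop (580,72) to (635,122), which is scene (366,209) to (377,219).

Run:
```python
from h import *
cs,cd=get_calibration("scene"),get_calibration("side")
for n,c,(x0,y0,x1,y1) in(("scene",cs,(270,255,340,308)),("side",cd,(275,170,320,203))):
    a=cv2.imread(f"pics/{n}0.png");hsv=cv2.cvtColor(a,cv2.COLOR_BGR2HSV)
    m=np.zeros(a.shape[:2],np.uint8);m[y0:y1,x0:x1]=(hsv[y0:y1,x0:x1,1]>50)*255
    ct=max(cv2.findContours(m,0,cv2.CHAIN_APPROX_NONE)[0],key=cv2.contourArea)
    # board with egg: hull on z=6mm
    W=np.array([onz(c,p,.006)[:2] for p in ct[:,0]],np.float32)
    r=cv2.minAreaRect(W*1000);print(n,"board rect",r);print(cv2.boxPoints(r))
    e=m.copy();e[(hsv[:,:,1]>115)]=0;e=cv2.morphologyEx(e,cv2.MORPH_OPEN,np.ones((3,3)))
    ce=max(cv2.findContours(e,0,cv2.CHAIN_APPROX_NONE)[0],key=cv2.contourArea)
    el=cv2.fitEllipse(cv2.convexHull(ce));print("egg ell",el,onz(c,el[0],.033))
    s=a[:,:,1].astype(int)
# egg axis in scene from corner points of timer bar
p,q=onz(cs,(366,209.4),.057),onz(cs,(377,219.4),.057);print("bar",p,q,np.linalg.norm(p-q),np.degrees(np.arctan2(*(q-p)[1::-1])))
# timer blue base bbox
for n,c,(x0,y0,x1,y1) in(("scene",cs,(345,195,400,250)),("side",cd,(270,215,312,250))):
    a=cv2.imread(f"pics/{n}0.png");hsv=cv2.cvtColor(a,cv2.COLOR_BGR2HSV)
    m=np.zeros(a.shape[:2],np.uint8);m[y0:y1,x0:x1]=((hsv[y0:y1,x0:x1,1]>100)&(hsv[y0:y1,x0:x1,0]>85))*255
    print(n,"blue bbox",cv2.boundingRect(m))
# pan: project circle rims for candidate check using rim pixels in scene: left/right extreme
```

```text
scene board rect ((461.695068359375, 197.95587158203125), (98.5216064453125, 81.18362426757812), 12.067119598388672)
[[405.03674 227.3524 ]
 [422.0088  147.96266]
 [518.3534  168.55934]
 [501.38135 247.94908]]
egg ell ((304.8893737792969, 274.0068054199219), (19.855552673339844, 25.645851135253906), 111.76847076416016) [0.46166525 0.19682465 0.033     ]
side board rect ((457.4666442871094, 211.96592712402344), (97.10881805419922, 114.9527359008789), 12.01889705657959)
[[398.00806 258.07166]
 [421.94513 145.63881]
 [516.92523 165.8602 ]
 [492.98816 278.29303]]
egg ell ((295.9296569824219, 181.72634887695312), (12.349860191345215, 14.533329963684082), 81.52875518798828) [0.46004874 0.20143544 0.033     ]
bar [ 0.44192397 -0.00741459  0.057     ] [0.40719385 0.00229987 0.057     ] 0.0360631668115507 164.37302303624085
scene blue bbox (355, 224, 28, 14)
side blue bbox (281, 236, 20, 7)
```

Run:
```python
from h import *
o=[]
for n,(x,y,w,h) in(("scene",(370,115,100,80)),("side",(262,255,90,80))):
    a=cv2.imread(f"pics/{n}0.png")[y:y+h,x:x+w]
    o.append(cv2.resize(a,(400 if n=="scene" else 400,320),interpolation=cv2.INTER_CUBIC))
cv2.imwrite("pics/pan.png",np.hstack(o))
```

```text
(no output)
```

View pics/pan.png

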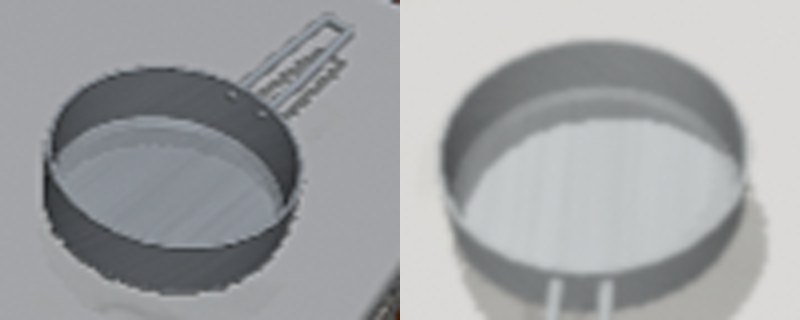

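Pan rim extremes in the crop: left half is (48,155), (165,67), (300,180), (200,247); right half is (440,150), (600,40), (747,155), (590,275). I'll fit circles through these at rim height.

Run:
```python
from h import *
for n,(x,y,sx,sy),P in(("scene",(370,115,4,4),[(48,155),(165,67),(300,180),(200,247),(255,97)]),("side",(262,255,4.444,4),[(40,150),(200,40),(347,155),(190,275)])):
    c=get_calibration(n)
    W=np.array([onz(c,(x+p/sx,y+q/sy),.05)[:2] for p,q in P])
    s=np.linalg.lstsq(np.c_[2*W,np.ones(len(W))],(W**2).sum(1),rcond=None)[0]
    print(n,s[:2],np.sqrt(s[2]+s[0]**2+s[1]**2),W.tolist())
cs,cd=get_calibration("scene"),get_calibration("side")
print(onz(cs,(350+370-370+105,121),.05))
print([proj(c,[.4617,.1965,.033]) for c in(cs,cd)])
o=observe();from scipy.spatial.transform import Rotation as R
print(R.from_quat(o["tcp_rot"]).as_matrix())
w=get_calibration("wrist");print(w["K"],R.from_quat(o["tcp_rot"]).as_matrix().T@(-w["R"].T@w["t"]-o["tcp_pos"]))
print(w["R"]@R.from_quat(o["tcp_rot"]).as_matrix())
```

```text
scene [ 0.44419567 -0.23252502] 0.07810863232238953 [[0.5064710642429594, -0.18573942021932033], [0.48670229518824687, -0.2986840686567216], [0.37035201373827736, -0.25861043170247877], [0.39341554132816003, -0.17306591476015776], [0.42685411508649584, -0.3080615781686622]]
side [ 0.4451733 -0.2358241] 0.07788314059533243 [[0.3688432845964982, -0.22550886798962677], [0.45690121564877656, -0.1579847018678321], [0.5206732238478072, -0.25095076411522743], [0.4353227827099937, -0.3139768739875788]]
[ 0.41381772 -0.40318359  0.05      ]
[array([304.96829998, 273.89021237]), array([296.58499025, 182.6063024 ])]
[[ 9.39809544e-01  3.41698226e-01 -5.85822959e-04]
 [ 3.41698709e-01 -9.39808687e-01  1.27484915e-03]
 [-1.14947814e-04 -1.39829035e-03 -9.99999016e-01]]
[[294.39698894   0.         314.92239533]
 [  0.         294.39698894 203.94724229]
 [  0.           0.           1.        ]] [ 0.08257133 -0.00078224 -0.18097809]
[[ 5.80026224e-04  9.99999800e-01  2.50311789e-04]
 [-9.48811115e-01  6.29394788e-04 -3.15843430e-01]
 [-3.15843524e-01 -5.43011360e-05  9.48811291e-01]]
```

Measured positions:

| Thing | Position | Check |
|---|---|---|
| Egg centre | (0.4615, 0.197, 0.033) | Long axis at about 12°; board measures 98×81, which fits |
| Pan centre | (0.4447, -0.234) | Rim radius 78 mm, which fits |
| Timer | about (0.43, -0.005) | Base seen in both views |

I'll move to above the timer first and read its dial on the way to the egg.

jog_arm --pt "0.015 0.036 0.001 0 0 -0.009 0.25" --pt "0.015 0.036 0.001 0 0 -0.009 0.25" --pt "0.015 0.036 0.001 0 0 -0.009 0.25" --pt "0.015 0.036 0.001 0 0 -0.009 0.25" --pt "0.015 0.036 0.001 0 0 -0.009 0.25" --pt "0.015 0.036 0.001 0 0 -0.009 0.25" --pt "0.015 0.036 0.001 0 0 -0.009 0.25" --pt "0.015 0.036 0.001 0 0 -0.009 0.25" --force 25

```text
t: 1.1
tcp_pos: [0.3337, -0.298, 0.2011]
tcp_rot: [0.99, 0.138, -0.0, -0.0]
ft_force: [0.5, -0.1, -0.5]
finger_gap: 0.75
gripper_force: 0.0
```

jog_arm --pt "0.015 0.036 0 0 0 -0.009 0.25" --pt "0.015 0.036 0 0 0 -0.009 0.25" --pt "0.015 0.036 0 0 0 -0.009 0.25" --pt "0.015 0.036 0 0 0 -0.009 0.25" --pt "0.015 0.036 0 0 0 -0.009 0.25" --pt "0.015 0.036 0 0 0 -0.009 0.25" --pt "0.015 0.036 0 0 0 -0.009 0.25" --pt "0 0 0 0 0 0 0.25"

```text
t: 2.1
tcp_pos: [0.4393, -0.0445, 0.2011]
tcp_rot: [0.994, 0.109, 0.0, -0.001]
ft_force: [-1.4, 0.2, 1.0]
finger_gap: 0.75
gripper_force: 0.0
```

Run:
```python
from h import *
import pickle
c=get_calibration("wrist");im=capture("wrist")[:,:,::-1].copy();cv2.imwrite("pics/w1.png",im);pickle.dump(c,open("w1.pkl","wb"))
p=proj(c,[.43,-.008,.046]);print(p,proj(c,[.4615,.197,.033]),proj(c,[.4445,-.234,.004]))
x,y=np.clip(p-[50,45],0,[539,309]).astype(int);print(x,y)
cv2.imwrite("pics/w1c.png",cv2.resize(im[y:y+90,x:x+100],(660,594),interpolation=cv2.INTER_CUBIC))
```

```text
[283.8635239  181.06476555] [112.59792557 113.63952473] [454.23865657 198.89944541]
233 136
```

View pics/w1c.png

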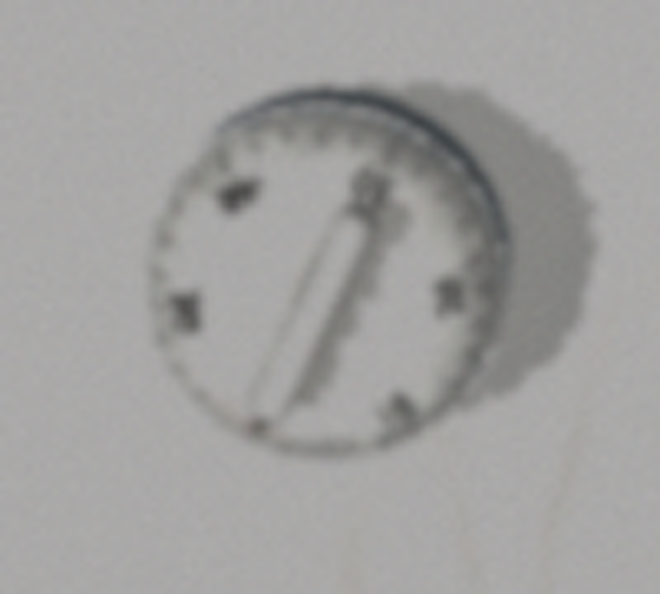

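The dial shows six numerals, with the bar lying along the axis through (258,428) and (370,190) in the crop. I'll read it closer up after the egg. Next I check the egg in the same wrist picture.

Run:
```python
from h import *
import pickle
c=pickle.load(open("w1.pkl","rb"));a=cv2.imread("pics/w1.png");hsv=cv2.cvtColor(a,cv2.COLOR_BGR2HSV)
x0,y0,x1,y1=70,70,160,160
s=hsv[:,:,1];print(s[114,112],s[135,112],s[114,80])
m=np.zeros(s.shape,np.uint8);m[y0:y1,x0:x1]=((s>50)&(s<115))[y0:y1,x0:x1]*255
m=cv2.morphologyEx(m,cv2.MORPH_OPEN,np.ones((3,3)))
ce=max(cv2.findContours(m,0,cv2.CHAIN_APPROX_NONE)[0],key=cv2.contourArea)
el=cv2.fitEllipse(cv2.convexHull(ce));print(el,cv2.boundingRect(ce),onz(c,el[0],.033))
r=a.astype(int);red=(r[:,:,2]-np.maximum(r[:,:,0],r[:,:,1]));sub=red[140:210,245:325];i=np.unravel_index(np.argsort(-sub.ravel())[:5],sub.shape);print(i[1]+245,i[0]+140,sub[i])
cs=get_calibration("scene")
print("spoon",[onz(cs,p,.005)[:2] for p in((317,243),(326,250),(335,254),(373,272))])
```

```text
102 106 2
((109.55391693115234, 112.23455047607422), (42.40507888793945, 53.35798263549805), 144.77719116210938) (87, 87, 46, 50) [0.46230723 0.20037941 0.033     ]
[270 270 269 268 270] [200 199 199 198 201] [6 6 5 5 5]
spoon [array([0.49817881, 0.10170483]), array([0.47093851, 0.10538047]), array([0.44870501, 0.10243258]), array([0.35603927, 0.09273763])]
```

jog_arm --pt "0.004 0.04 0 0 0 0 0.25" --pt "0.004 0.04 0 0 0 0 0.25" --pt "0.004 0.04 0 0 0 0 0.25" --pt "0.004 0.04 -0.01 0 0 0 0.25" --pt "0.004 0.04 -0.02 0 0 0 0.25" --pt "0.002 0.04 -0.03 0 0 0 0.25" --pt "0 0 -0.03 0 0 0 0.25" --pt "0 0 0 0 0 0 0.25"

```text
t: 3.15
tcp_pos: [0.4591, 0.1906, 0.1093]
tcp_rot: [0.994, 0.106, -0.002, 0.001]
ft_force: [-0.0, -0.4, 0.2]
finger_gap: 0.748
gripper_force: 0.0
```

Run:
```python
from h import *
c=get_calibration("wrist");a=capture("wrist")[:,:,::-1].copy();cv2.imwrite("pics/w2.png",a)
o=observe();print(o["tcp_pos"],o["tcp_rot"])
hsv=cv2.cvtColor(a,cv2.COLOR_BGR2HSV);s=hsv[:,:,1];p=proj(c,[.462,.198,.033]).astype(int);print(p)
m=np.zeros(s.shape,np.uint8);x,y=p;sl=np.s_[y-60:y+60,x-60:x+60];m[sl]=((s>50)&(s<113))[sl]*255
m=cv2.morphologyEx(m,cv2.MORPH_OPEN,np.ones((5,5)))
ce=max(cv2.findContours(m,0,cv2.CHAIN_APPROX_NONE)[0],key=cv2.contourArea)
el=cv2.fitEllipse(cv2.convexHull(ce));print(el,cv2.boundingRect(ce),onz(c,el[0],.033))
```

```text
[0.46015245 0.19093261 0.11075374] [ 9.94358847e-01  1.06059540e-01 -1.15186114e-03  7.28076128e-04]
[308 195]
((307.226806640625, 194.9501495361328), (46.147361755371094, 57.86267852783203), 1.167165756225586) (285, 166, 45, 58) [0.46242155 0.19928052 0.033     ]
```

View pics/w2.png

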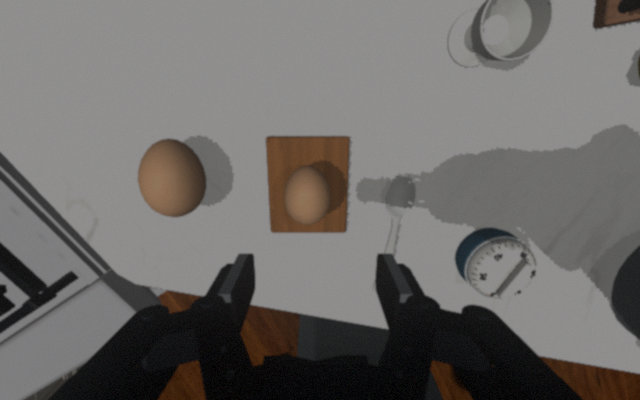

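The wrist view shows the small egg centred on its board at (307,195), with its long axis square to the finger line. The big egg is at (172,177). Next: correct by 2 mm and 7.5 mm, descend and close.

jog_arm --pt "0.002 0.007 -0.01 0 0 0 0.25" --pt "0 0 -0.025 0 0 0 0.25" --pt "0 0 -0.025 0 0 0 0.25" --pt "0 0 -0.02 0 0 0 0.25" --pt "0 0 -0.012 0 0 0 0.25" --pt "0 0 -0.008 0 0 0 0.25" --pt "0 0 0 0 0 0 0.25" --pt "0 0 0 0 0 0 0.25"

```text
t: 4.2
tcp_pos: [0.463, 0.1999, 0.0118]
tcp_rot: [0.994, 0.107, 0.0, -0.0]
ft_force: [0.0, -0.2, 0.4]
finger_gap: 0.745
gripper_force: 0.0
```

jog_arm --pt "0 0 0 0 0 0 0.4" --pt "0 0 0 0 0 0 0.45" --pt "0 0 0 0 0 0 0.48" --pt "0 0 0 0 0 0 0.5" --pt "0 0 0 0 0 0 0.52" --pt "0 0 0 0 0 0 0.55" --pt "0 0 0 0 0 0 0.6" --pt "0 0 0 0 0 0 0.6" --force 25

```text
t: 5.2
tcp_pos: [0.4626, 0.1996, 0.0112]
tcp_rot: [0.994, 0.107, 0.0, 0.0]
ft_force: [-0.4, -1.5, 0.2]
finger_gap: 0.402
gripper_force: 0.0
```

jog_arm --pt "0 0 0 0 0 0 0.64" --pt "0 0 0 0 0 0 0.64" --pt "0 0 0 0 0 0 0.68" --pt "0 0 0 0 0 0 0.68" --pt "0 0 0 0 0 0 0.72" --pt "0 0 0 0 0 0 0.72" --pt "0 0 0 0 0 0 0.72" --pt "0 0 0 0 0 0 0.72" --force 25

```text
t: 6.2
tcp_pos: [0.463, 0.1993, 0.0117]
tcp_rot: [0.994, 0.106, 0.0, 0.0]
ft_force: [-1.1, -2.2, 7.6]
finger_gap: 0.28
gripper_force: 3.8
```

Run:
```python
from h import *
o=observe();print(o["finger_gap"],o["gripper_force"],o["ft_force"])
cv2.imwrite("pics/w3.png",capture("wrist")[:,:,::-1])
```

```text
0.2802663343031507 3.8013267936185002 [-1.08262569 -2.1561764   7.55828352]
```

View pics/w3.png

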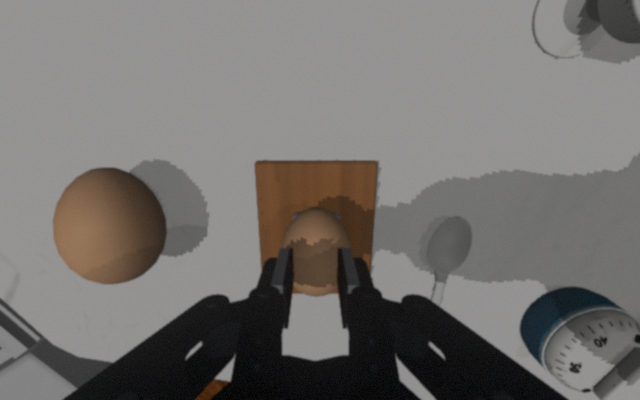

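The pads stand narrower than the egg and feel 7.6 N upward, so they seem to pinch it above its equator. I'll check this in one composite of both outside views.

Run:
```python
from h import *
o=[]
for n in("scene","side"):
    c=get_calibration(n);a=capture(n)[:,:,::-1].copy();cv2.imwrite(f"pics/{n}1.png",a)
    p=proj(c,[.463,.1993,.0117]);x,y=(p-[40,50]).astype(int);k=np.ascontiguousarray(cv2.resize(a[y:y+70,x:x+80],(400,350),interpolation=cv2.INTER_CUBIC))
    for z,col in((.0117,(0,0,255)),(.0307,(0,255,0)),(.055,(255,0,0))):
        q=(proj(c,[.463,.1993,z])-[x,y])*5;cv2.circle(k,tuple(q.astype(int).tolist()),3,col,-1)
    o.append(k)
cv2.imwrite("pics/g1.png",np.hstack(o))
```

```text
(no output)
```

View pics/g1.png

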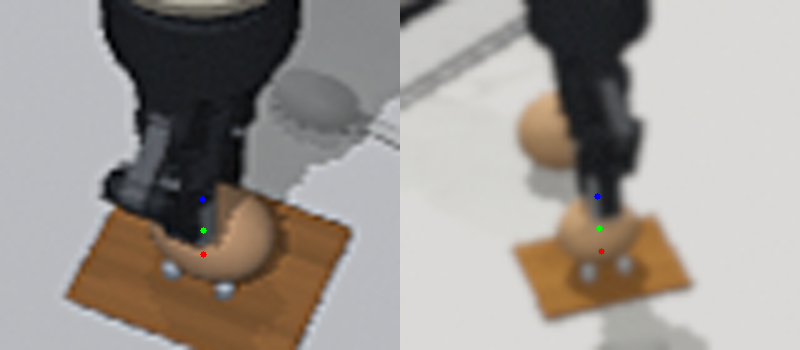

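Run:
```python
from h import *
T=np.array([.463,.1993,.0117])
ang=np.radians(102.2);yd=np.array([np.cos(ang),np.sin(ang),0])
for n,px,s in(("scene",(205,243),1),("side",(600,218),-1)):
    c=get_calibration(n);p=proj(c,T);x,y=(p-[40,50]).astype(int)
    px=((px[0]-(400 if n=="side" else 0))/5+x,px[1]/5+y)
    o,d=ray(c,px)
    for off in(.012,.018,.024):
        P=T+s*off*yd;k=yd@(P-o)/(yd@d);X=o+k*d;print(n,off,X-T,X[2])
```

```text
scene 0.012 [-0.00864555  0.01040804  0.03124768] 0.042947682101509566
scene 0.018 [-0.01265133  0.01568059  0.04215427] 0.0538542690883036
scene 0.024 [-0.0166571   0.02095315  0.05306086] 0.0647608560750973
side 0.012 [-6.91798832e-05 -1.22922284e-02  3.59607545e-02] 0.04766075445683671
side 0.018 [-0.00037827 -0.01849769  0.04053382] 0.05223382446436842
side 0.024 [-0.00068737 -0.02470316  0.04510689] 0.05680689447190024
```

Both views put the finger tips at about 45 mm height, roughly 33 mm above the reported TCP, so the pads were above the egg's equator. I'll open and go down in guarded steps, watching the force.

jog_arm --pt "0 0 0 0 0 0 0.5" --pt "0 0 0 0 0 0 0.25" --pt "0 0 0 0 0 0 0.25" --pt "0 0 -0.003 0 0 0 0.25" --pt "0 0 -0.003 0 0 0 0.25" --pt "0 0 -0.003 0 0 0 0.25" --pt "0 0 -0.003 0 0 0 0.25" --pt "0 0 0 0 0 0 0.25"

```text
t: 7.35
tcp_pos: [0.4624, 0.1995, -0.0011]
tcp_rot: [0.994, 0.107, -0.0, 0.0]
ft_force: [-0.2, 0.5, -0.3]
finger_gap: 0.749
gripper_force: 0.0
```

Run:
```python
from h import *
c=get_calibration("wrist");a=capture("wrist")[:,:,::-1].copy();cv2.imwrite("pics/w4.png",a)
o=observe();print(o["tcp_pos"],o["ft_force"])
k=[cv2.resize(a[120:330,210:430],(400,382))]
c=get_calibration("side");b=capture("side")[:,:,::-1];p=proj(c,[.463,.1993,.0117]);x,y=(p-[40,50]).astype(int)
k.append(cv2.resize(b[y:y+76,x:x+80],(400,382),interpolation=cv2.INTER_CUBIC));cv2.imwrite("pics/g2.png",np.hstack(k))
```

```text
[ 0.46248408  0.19960033 -0.00091559] [0.53076811 0.04040529 0.11068673]
```

View pics/g2.png

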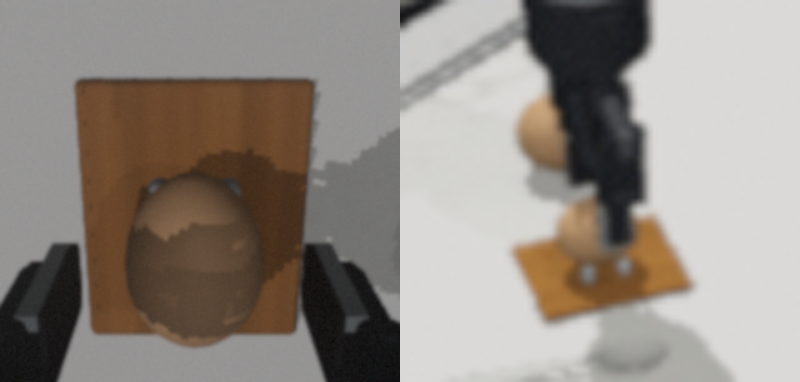

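Run:
```python
from h import *
T=np.array([.4624,.1995,-.001]);c=get_calibration("side")
x,y=(proj(c,[.463,.1993,.0117])-[40,50]).astype(int)
ang=np.radians(102.2);yd=np.array([np.cos(ang),np.sin(ang),0])
o,d=ray(c,((617-400)/5+x,248/5.03+y))
for off in(.032,.038,.044):
    P=T-off*yd;k=yd@(P-o)/(yd@d);print(off,o+k*d-T,(o+k*d)[2])
```

```text
0.032 [ 0.008985   -0.03079676  0.03925623] 0.03825623493625285
0.038 [ 0.00861077 -0.03701631  0.04399718] 0.04299717529934255
0.044 [ 0.00823655 -0.04323586  0.04873812] 0.047738115662432024
```

jog_arm --pt "0 0 -0.002 0 0 0 0.25" --pt "0 0 -0.002 0 0 0 0.25" --pt "0 0 -0.002 0 0 0 0.25" --pt "0 0 -0.002 0 0 0 0.25" --pt "0 0 0 0 0 0 0.25" --pt "0 0 0 0 0 0 0.25" --pt "0 0 0 0 0 0 0.25" --pt "0 0 0 0 0 0 0.25"

```text
t: 8.45
tcp_pos: [0.4626, 0.1997, -0.0087]
tcp_rot: [0.994, 0.107, 0.0, -0.0]
ft_force: [-1.0, 0.1, 0.4]
finger_gap: 0.751
gripper_force: 0.0
```

No force, as expected: the tips are still about 34 mm up. I'll go 12 mm further and close.

jog_arm --pt "0 0 -0.003 0 0 0 0.25" --pt "0 0 -0.003 0 0 0 0.25" --pt "0 0 -0.003 0 0 0 0.25" --pt "0 0 -0.003 0 0 0 0.25" --pt "0 0 0 0 0 0 0.25" --pt "0 0 0 0 0 0 0.4" --pt "0 0 0 0 0 0 0.42" --pt "0 0 0 0 0 0 0.44" --force 25

```text
t: 9.45
tcp_pos: [0.4627, 0.1997, -0.0207]
tcp_rot: [0.994, 0.107, 0.0, -0.0]
ft_force: [-0.5, 0.6, 0.4]
finger_gap: 0.56
gripper_force: 0.0
```

jog_arm --pt "0 0 0 0 0 0 0.46" --pt "0 0 0 0 0 0 0.48" --pt "0 0 0 0 0 0 0.5" --pt "0 0 0 0 0 0 0.52" --pt "0 0 0 0 0 0 0.54" --pt "0 0 0 0 0 0 0.56" --pt "0 0 0 0 0 0 0.56" --pt "0 0 0 0 0 0 0.56"

```text
t: 10.45
tcp_pos: [0.4626, 0.1995, -0.0207]
tcp_rot: [0.994, 0.107, -0.0, 0.0]
ft_force: [-0.4, -2.5, 4.8]
finger_gap: 0.492
gripper_force: 25.2
```

Gap 42 mm (the egg's thickness) with 25 N. Now lift.

jog_arm --pt "0 0 0.004 0 0 0 0.56" --pt "0 0 0.01 0 0 0 0.56" --pt "0 0 0.02 0 0 0 0.56" --pt "0 0 0.025 0 0 0 0.56" --pt "0 0 0.025 0 0 0 0.56" --pt "0 0 0.02 0 0 0 0.56" --pt "0 0 0.01 0 0 0 0.56" --pt "0 0 0.006 0 0 0 0.56"

```text
t: 11.45
tcp_pos: [0.4626, 0.1997, 0.0997]
tcp_rot: [0.994, 0.107, 0.0, -0.0]
ft_force: [0.2, -0.1, -0.2]
finger_gap: 0.496
gripper_force: 25.5
```

Run:
```python
from h import *
c=get_calibration("wrist");a=capture("wrist")[:,:,::-1].copy();cv2.imwrite("pics/w5.png",a)
o=observe();print(o["tcp_pos"],o["ft_force"],o["finger_gap"],o["gripper_force"])
hsv=cv2.cvtColor(a,cv2.COLOR_BGR2HSV);s=hsv[:,:,1];m=((s>50)&(s<115)&(hsv[:,:,2]>40)).astype(np.uint8)*255
m=cv2.morphologyEx(m,cv2.MORPH_OPEN,np.ones((5,5)))
for k in cv2.findContours(m,0,2)[0]:
    if cv2.contourArea(k)>300: print(cv2.boundingRect(k))
```

```text
[0.46274499 0.19983645 0.10001923] [-0.71679971  0.78588841  0.69885441] 0.49567798877351915 25.468580424785614
(468, 241, 33, 41)
(273, 231, 85, 98)
(143, 148, 69, 78)
(613, 0, 27, 33)
```

Held: the egg is still between the fingers. Carry it to the pan.

jog_arm --pt "0 -0.012 0 0 0 0 0.56" --pt "0 -0.022 0 0 0 0 0.56" --pt "-0.001 -0.032 0 0 0 0 0.56" --pt "-0.002 -0.038 0 0 0 0 0.56" --pt "-0.002 -0.038 0 0 0 0 0.56" --pt "-0.002 -0.038 0 0 0 0 0.56" --pt "-0.002 -0.038 0 0 0 0 0.56" --pt "-0.002 -0.038 0 0 0 0 0.56"

```text
t: 12.5
tcp_pos: [0.4505, -0.0584, 0.0985]
tcp_rot: [0.994, 0.106, -0.001, 0.0]
ft_force: [0.4, -0.2, -1.0]
finger_gap: 0.494
gripper_force: 25.5
```

jog_arm --pt "-0.002 -0.038 0 0 0 0 0.56" --pt "-0.002 -0.038 0 0 0 0 0.56" --pt "-0.001 -0.036 0 0 0 0 0.56" --pt "-0.001 -0.03 0 0 0 0 0.56" --pt "-0.001 -0.022 0 0 0 0 0.56" --pt "0 -0.012 0 0 0 0 0.56" --pt "0 0 0 0 0 0 0.56" --pt "0 0 0 0 0 0 0.56"

```text
t: 13.5
tcp_pos: [0.4446, -0.2313, 0.0991]
tcp_rot: [0.994, 0.107, -0.0, -0.0]
ft_force: [0.3, -0.2, -0.6]
finger_gap: 0.494
gripper_force: 25.5
```

Run:
```python
from h import *
c=get_calibration("wrist");a=capture("wrist")[:,:,::-1].copy();cv2.imwrite("pics/w6.png",a)
o=observe();print(o["tcp_pos"],o["ft_force"],o["finger_gap"],o["gripper_force"])
# far rim check: project rim circle, find brightness edges along radial lines at visible upper half
g=cv2.GaussianBlur(cv2.cvtColor(a,cv2.COLOR_BGR2GRAY),(3,3),0).astype(float)
for t in range(-60,61,20):
    pts=[proj(c,[.4445+r*np.cos(np.radians(t)),-.234+r*np.sin(np.radians(t)),.05]) for r in np.arange(.06,.1,.001)]
    v=np.array([g[int(p[1]),int(p[0])] if 0<=p[0]<640 and 0<=p[1]<400 else -1 for p in pts]);dv=np.diff(v);print(t,[(60+int(i),int(dv[i])) for i in np.argsort(-abs(dv))[:3]])
```

```text
[ 0.44464373 -0.23123335  0.09915613] [ 0.70765252 -0.54671334 -0.69808354] 0.4913887345213531 25.48421323299408
-60 [(74, 33), (75, 21), (76, 11)]
-40 [(75, 31), (76, 21), (68, -20)]
-20 [(76, 39), (72, -21), (75, 17)]
0 [(76, 30), (74, -19), (77, 19)]
20 [(78, 32), (72, -31), (77, 25)]
40 [(79, 25), (78, 24), (77, 23)]
60 [(78, 37), (79, 24), (77, 18)]
```

The pan rim sits where it was measured (within 2 mm). Lower the egg.

jog_arm --pt "0 -0.001 -0.01 0 0 0 0.56" --pt "0 0 -0.02 0 0 0 0.56" --pt "0 0 -0.025 0 0 0 0.56" --pt "0 0 -0.025 0 0 0 0.56" --pt "0 0 -0.02 0 0 0 0.56" --pt "0 0 -0.012 0 0 0 0.56" --pt "0 0 -0.006 0 0 0 0.56" --pt "0 0 0 0 0 0 0.56"

```text
t: 14.55
tcp_pos: [0.4446, -0.2333, -0.0188]
tcp_rot: [0.994, 0.107, -0.0, -0.0]
ft_force: [-0.5, 0.1, -0.0]
finger_gap: 0.495
gripper_force: 25.5
```

jog_arm --pt "0 0 -0.001 0 0 0 0.56" --pt "0 0 -0.001 0 0 0 0.56" --pt "0 0 -0.001 0 0 0 0.56" --pt "0 0 -0.001 0 0 0 0.56" --pt "0 0 -0.001 0 0 0 0.56" --pt "0 0 0 0 0 0 0.56" --pt "0 0 0 0 0 0 0.56" --pt "0 0 0 0 0 0 0.56"

```text
t: 15.55
tcp_pos: [0.4446, -0.2334, -0.0238]
tcp_rot: [0.994, 0.107, -0.0, 0.0]
ft_force: [-0.8, -0.5, 0.3]
finger_gap: 0.494
gripper_force: 25.5
```

jog_arm --pt "0 0 -0.001 0 0 0 0.56" --pt "0 0 -0.001 0 0 0 0.56" --pt "0 0 -0.001 0 0 0 0.56" --pt "0 0 0 0 0 0 0.56" --pt "0 0 0 0 0 0 0.56" --pt "0 0 0 0 0 0 0.56" --pt "0 0 0 0 0 0 0.56" --pt "0 0 0 0 0 0 0.56"

```text
t: 16.55
tcp_pos: [0.4446, -0.2334, -0.0267]
tcp_rot: [0.994, 0.107, 0.0, 0.0]
ft_force: [0.1, 0.2, -0.7]
finger_gap: 0.491
gripper_force: 25.5
```

jog_arm --pt "0 0 -0.0005 0 0 0 0.56" --pt "0 0 -0.0005 0 0 0 0.56" --pt "0 0 0 0 0 0 0.56" --pt "0 0 0 0 0 0 0.48" --pt "0 0 0 0 0 0 0.44" --pt "0 0 0 0 0 0 0.4" --pt "0 0 0 0 0 0 0.3" --pt "0 0 0 0 0 0 0.25"

```text
t: 17.55
tcp_pos: [0.4446, -0.2334, -0.0278]
tcp_rot: [0.994, 0.107, 0.0, 0.0]
ft_force: [0.6, 0.2, 0.5]
finger_gap: 0.749
gripper_force: 0.0
```

jog_arm --pt "0 0 0 0 0 0 0.25" --pt "0 0 0 0 0 0 0.25" --pt "0 0 0.01 0 0 0 0.25" --pt "0 0 0.02 0 0 0 0.25" --pt "0 0 0.03 0 0 0 0.25" --pt "0 0 0.035 0 0 0 0.25" --pt "0 0.01 0.035 0 0 0 0.25" --pt "0 0.01 0.03 0 0 0 0.25"

```text
t: 18.55
tcp_pos: [0.4447, -0.2132, 0.1343]
tcp_rot: [0.994, 0.107, 0.001, 0.0]
ft_force: [0.1, -0.2, -0.1]
finger_gap: 0.749
gripper_force: 0.0
```

Run:
```python
from h import *
c=get_calibration("wrist");a=capture("wrist")[:,:,::-1].copy();cv2.imwrite("pics/w7.png",a)
o=observe();print(o["tcp_pos"],o["ft_force"],o["finger_gap"])
hsv=cv2.cvtColor(a,cv2.COLOR_BGR2HSV);s=hsv[:,:,1];m=((s>50)&(hsv[:,:,0]<25)&(hsv[:,:,2]>40)).astype(np.uint8)*255
m=cv2.morphologyEx(m,cv2.MORPH_OPEN,np.ones((5,5)))
for k in cv2.findContours(m,0,2)[0]:
    if cv2.contourArea(k)>300:
        x,y,w,h=cv2.boundingRect(k);print((x,y,w,h),onz(c,(x+w/2,y+h/2),.0255))
```

```text
[ 0.44677153 -0.21210346  0.13771298] [1.65662459 1.29151208 3.28613969] 0.7448357442602381
(425, 361, 47, 39) [ 0.23222181 -0.43551736  0.0255    ]
(241, 285, 149, 81) [ 0.2806489  -0.24863007  0.0255    ]
(0, 242, 140, 90) [0.27359581 0.03730072 0.0255    ]
(314, 171, 41, 52) [ 0.44256814 -0.23333295  0.0255    ]
(507, 83, 133, 317) [ 0.44853424 -0.4981442   0.0255    ]
```

The egg lies in the pan at (0.4426,-0.2333), on the centre. Next, move over the timer and read its dial from close by.

jog_arm --pt "0.001 0.02 0 0 0 0 0.25" --pt "0.001 0.035 0 0 0 0 0.25" --pt "0.002 0.04 -0.01 0 0 0 0.25" --pt "0.002 0.04 -0.01 0 0 0 0.25" --pt "0.002 0.035 -0.01 0 0 0 0.25" --pt "0.002 0.025 -0.01 0 0 0 0.25" --pt "0 0.012 0 0 0 0 0.25" --pt "0 0 0 0 0 0 0.25"

```text
t: 19.6
tcp_pos: [0.4547, -0.0061, 0.0928]
tcp_rot: [0.994, 0.107, 0.0, 0.0]
ft_force: [-0.1, -0.0, 0.8]
finger_gap: 0.748
gripper_force: 0.0
```

Run:
```python
from h import *
import pickle
o=observe();c=get_calibration("wrist");a=capture("wrist")[:,:,::-1].copy();cv2.imwrite("pics/w8.png",a);pickle.dump(c,open("w8.pkl","wb"))
print(o["tcp_pos"],o["tcp_rot"])
p=proj(c,[.43,-.008,.046]);x,y=(p-[70,60]).astype(int);print(p,x,y)
cv2.imwrite("pics/w8c.png",cv2.resize(a[y:y+120,x:x+140],(700,600),interpolation=cv2.INTER_CUBIC))
r=a.astype(int);red=r[:,:,2]-np.maximum(r[:,:,0],r[:,:,1]);sub=red[y:y+120,x:x+140]
i=np.unravel_index(np.argsort(-sub.ravel())[:12],sub.shape);print((i[1]+x).tolist(),(i[0]+y).tolist(),sub[i])
```

```text
[ 0.45474576 -0.00609225  0.09275442] [9.94226692e-01 1.07299669e-01 2.42317674e-04 8.79425882e-05]
[311.94476123 238.88243826] 241 178
[290, 293, 289, 246, 287, 246, 251, 292, 379, 287, 331, 289] [261, 262, 261, 295, 264, 289, 289, 263, 291, 259, 265, 260] [5 5 5 4 4 4 4 4 4 4 4 4]
```

View pics/w8c.png

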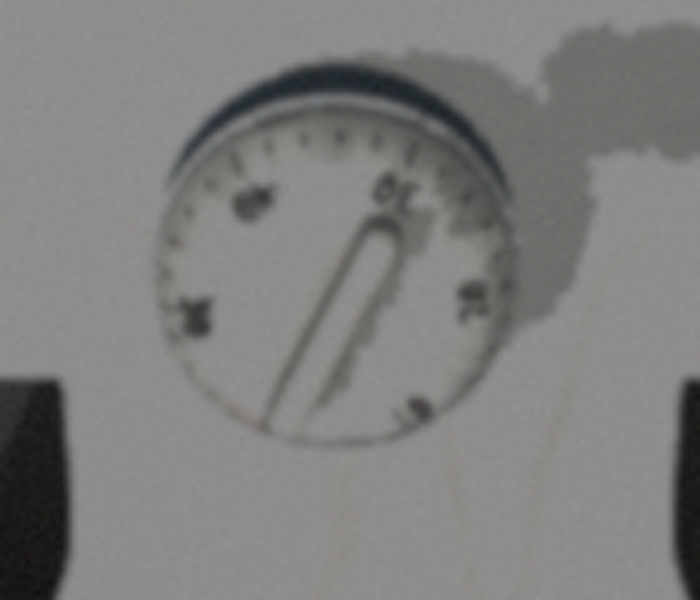

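The numerals rise counter-clockwise: 10 at (415,410), 20 at (470,300), 30 at (395,190), 40 at (255,203), 50 at (195,318). That leaves 0 at the near end of the bar, around (275,430). The bar runs from there to (383,225). I'll search the dark rim for the red mark numerically.

Run:
```python
from h import *
import pickle
c=pickle.load(open("w8.pkl","rb"));a=cv2.imread("pics/w8.png")
# dial circle on z=.046 from crop extremes
sc=lambda p:(241+p[0]/5,178+p[1]/5)
W=np.array([onz(c,sc(p),.046)[:2] for p in((157,270),(340,447),(517,270),(420,425),(220,415))])
s=np.linalg.lstsq(np.c_[2*W,np.ones(5)],(W**2).sum(1),rcond=None)[0];print("dial c",s[:2],np.sqrt(s[2]+s[0]**2+s[1]**2))
C=s[:2]
p,q=onz(c,sc((290,425)),.057),onz(c,sc((383,225)),.057);print("bar",p,q,(p+q)/2,np.linalg.norm(p-q),np.degrees(np.arctan2(*(q-p)[1::-1])))
for n,v in((10,(415,410)),(20,(470,300)),(30,(395,190)),(40,(255,203)),(50,(195,318))):
    d=onz(c,sc(v),.046)[:2]-C;print(n,np.degrees(np.arctan2(d[1],d[0])),np.linalg.norm(d))
for nm,cc in(("w8",c),("w1",pickle.load(open("w1.pkl","rb")))):
    im=cv2.imread(f"pics/{nm}.png").astype(int)
    for z in(.02,.024,.028,.032):
        L=[]
        for t in range(-60,66,6):
            u=proj(cc,[C[0]+.034*np.cos(np.radians(t)),C[1]+.034*np.sin(np.radians(t)),z]);b=im[int(round(u[1])),int(round(u[0]))];L.append(int(b[2]-b[0]))
        print(nm,z,L)
```

```text
dial c [ 0.43212348 -0.00404997] 0.030545589730227474
bar [ 0.41126902 -0.00113893  0.057     ] [ 0.44953828 -0.00848487  0.057     ] [ 0.43040365 -0.0048119   0.057     ] 0.038967928546211644 -10.865983849714702
10 -136.71956003337738 0.026909436537424863
20 -82.8722159218404 0.02304998538086756
30 -17.25155355328851 0.020505696408617803
40 52.43943201120251 0.020294986763444503
50 115.26498285903735 0.024421374374483083
w8 0.02 [2, 1, 2, 4, 4, 5, 2, 1, 4, 3, 1, 4, 2, 3, 3, -1, 1, 0, 0, 1, -2]
w8 0.024 [2, 4, 2, 1, 2, -1, 1, 3, 2, 1, 1, -1, -2, 0, 0, -2, -1, -1, -2, 0, 0]
w8 0.028 [3, 2, 1, 3, 0, -1, 2, 0, -8, -3, -4, -4, -6, -1, -6, -4, -3, -5, -1, -3, -1]
w8 0.032 [3, 2, 3, 1, -4, -3, -7, -8, -10, -8, -9, -12, -12, -11, -13, -9, -12, -4, -11, -9, -5]
w1 0.02 [2, 3, 2, 3, 3, 3, 2, 4, 4, 1, 1, 1, 2, 3, 1, 2, 2, 1, 2, 3, 1]
w1 0.024 [2, 0, 2, 0, 3, 3, 2, 2, 4, 1, 1, 1, 2, 2, 1, 2, 2, 1, 2, 1, 0]
w1 0.028 [0, 0, -3, 0, 1, 1, 1, 2, 1, 1, 2, 1, 2, 2, 1, 2, 2, 2, 1, 2, 2]
w1 0.032 [1, -1, -3, -2, 1, 1, 0, -1, 1, 1, 2, 0, 2, 1, 1, 2, 2, 0, 1, 1, 2]
```

Run:
```python
from h import *
import pickle
cs=get_calibration("scene")
for n,p,z in(("lemon",(311,160),.028),("cup",(278,205),.03),("clockbase near corners",(291,181),.0),("clock right",(313,128),0)):print(n,onz(cs,p,z)[:2])
for nm,(x0,y0,x1,y1) in(("w2",(440,215,545,305)),("w3",(510,275,640,400)),("w4",(470,250,640,400)),("w5",(430,200,560,300)),("w8",(270,185,350,225)),("w7",(100,80,300,260)),("w6",(60,100,300,260)),("side0",(270,210,315,250)),("scene0",(350,200,395,240))):
    a=cv2.imread(f"pics/{nm}.png").astype(float);b=cv2.blur(a,(2,2))
    d=(b[:,:,2]-np.maximum(b[:,:,0],b[:,:,1]))[y0:y1,x0:x1]
    i=np.unravel_index(np.argsort(-d.ravel())[:5],d.shape);print(nm,[(int(u+x0),int(v+y0),int(w)) for u,v,w in zip(i[1],i[0],d[i])])
```

```text
lemon [ 0.64819143 -0.08205667]
cup [0.6237177  0.08193485]
clockbase near corners [ 0.66168105 -0.01605522]
clock right [ 0.73085252 -0.20540356]
w2 [(489, 295, 6), (488, 295, 6), (490, 295, 5), (489, 296, 5), (488, 294, 5)]
w3 [(577, 389, 7), (576, 389, 6), (577, 390, 6), (578, 389, 5), (578, 390, 5)]
w4 [(498, 390, 3), (538, 378, 2), (613, 374, 2), (616, 399, 2), (536, 308, 2)]
w5 [(531, 207, 2), (537, 293, 2), (506, 283, 2), (506, 270, 2), (434, 227, 2)]
w8 [(279, 185, 2), (281, 223, 2), (301, 190, 2), (287, 186, 2), (314, 187, 2)]
w7 [(100, 258, 31), (100, 259, 31), (101, 259, 30), (101, 258, 30), (100, 257, 30)]
w6 [(299, 259, 28), (297, 259, 28), (296, 259, 28), (298, 259, 27), (299, 258, 27)]
side0 [(280, 226, 2), (289, 220, 2), (280, 225, 2), (281, 225, 2), (274, 234, 2)]
scene0 [(379, 224, 7), (378, 224, 4), (380, 224, 4), (379, 225, 3), (378, 225, 2)]
```

jog_arm --pt "0.01 0 0 0 0 0 0.25" --pt "0.015 0 0 0 0 0 0.25" --pt "0.015 0 0 0 0 0 0.25" --pt "0.015 0 0 0 0 0 0.25" --pt "0.015 0 -0.005 0 0 0 0.25" --pt "0.01 0 -0.01 0 0 0 0.25" --pt "0 0 -0.005 0 0 0 0.25" --pt "0 0 0 0 0 0 0.25"

```text
t: 20.65
tcp_pos: [0.5335, -0.0064, 0.0714]
tcp_rot: [0.994, 0.107, -0.001, -0.0]
ft_force: [-0.5, 0.3, -0.3]
finger_gap: 0.752
gripper_force: 0.0
```

Run:
```python
from h import *
import pickle
o=observe();c=get_calibration("wrist");a=capture("wrist")[:,:,::-1].copy();cv2.imwrite("pics/w9.png",a);pickle.dump(c,open("w9.pkl","wb"))
print(o["tcp_pos"])
C=np.array([.432,-.0045])
b=cv2.blur(a.astype(np.float32),(2,2))
for z in(.012,.016,.02,.024,.028,.031,.034):
    L=[]
    for t in range(-60,62,4):
        u=proj(c,[C[0]+.034*np.cos(np.radians(t)),C[1]+.034*np.sin(np.radians(t)),z]);q=b[int(round(u[1])),int(round(u[0]))];L.append(int(q[2]-q[1]))
    print(z,u.astype(int),L)
```

```text
[ 0.53349002 -0.00635786  0.07139047]
0.012 [264 282] [0, 0, 0, 0, 0, 0, 0, 0, 0, 0, 0, -1, 0, 0, 0, 0, 0, 0, 0, 0, 0, 0, 0, 0, 0, 0, 0, 0, 1, 0, 0]
0.016 [263 284] [0, 0, 0, 0, -1, 0, -2, -3, -3, -4, -4, -4, -3, -4, -3, -4, -4, -6, -3, -4, -4, -3, -5, -2, -3, -1, 0, 0, 0, 0, 0]
0.02 [263 287] [-1, -1, -1, 0, -3, -3, -6, -7, -7, -7, -8, -7, -6, -7, -6, -6, -8, -7, -7, -7, -8, -7, -8, -8, -9, -9, -8, -7, -4, -3, -1]
0.024 [262 289] [-2, -3, -4, -4, -6, -6, -6, -7, -6, -6, -7, -5, -8, -7, -8, -6, -7, -7, -6, -7, -8, -7, -9, -8, -9, -8, -9, -9, -8, -6, -4]
0.028 [261 292] [-2, -4, -6, -7, -8, -7, -7, -7, -9, -7, -7, -8, -7, -7, -7, -8, -7, -7, -7, -8, -9, -7, -9, -9, -9, -9, -12, -10, -12, -9, -10]
0.031 [261 294] [-3, -5, -6, -7, -4, -7, -7, -7, -7, -8, -7, -6, -9, -9, -8, -9, -7, -9, -9, -8, -9, -9, -9, -10, -9, -10, -11, -11, -11, -12, -12]
0.034 [260 296] [-1, -4, -4, -5, -4, -4, -4, -5, -6, -7, -6, -6, -6, -7, -7, -6, -9, -8, -6, -9, -7, -5, -8, -8, -6, -5, -9, -11, -7, -10, -10]
```

Run:
```python
from h import *
import pickle
C=np.array([.432,-.0045])
for nm in("w9","w8","w1"):
    c=pickle.load(open(nm+".pkl","rb"));b=cv2.imread(f"pics/{nm}.png").astype(int)
    u=proj(c,[*C,.04]).astype(int);x0,y0=u-48;d=(b[:,:,2]-np.maximum(b[:,:,0],b[:,:,1]))[y0:y0+96,x0:x0+96]
    e=(b[:,:,2]-b[:,:,1])[y0:y0+96,x0:x0+96]
    i=np.unravel_index(np.argsort(-e.ravel())[:14],e.shape)
    for v,w in zip(*i):
        X=onz(c,(w+x0,v+y0),.04)[:2]-C;print(nm,(int(w+x0),int(v+y0)),b[v+y0,w+x0][::-1],round(float(np.degrees(np.arctan2(X[1],X[0])))),round(float(np.linalg.norm(X))*1000,1))
```

```text
w9 (250, 368) [19 11 15] 156 64.0
w9 (322, 363) [28 21 25] -135 53.7
w9 (291, 368) [22 15 20] -168 51.3
w9 (254, 369) [13  6 12] 159 62.8
w9 (248, 366) [12  6  6] 153 63.1
w9 (243, 367) [14  8 12] 151 67.1
w9 (242, 304) [25 19 22] 76 44.8
w9 (249, 298) [27 21 24] 65 42.5
w9 (283, 368) [14  8 12] -176 51.8
w9 (267, 360) [26 20 24] 165 47.0
w9 (246, 368) [17 11 11] 153 66.3
w9 (268, 369) [14  8 11] 170 56.7
w9 (243, 360) [16 11 11] 146 60.6
w9 (335, 365) [24 19 21] -127 62.9
w8 (290, 261) [133 128 126] 161 32.0
w8 (289, 261) [129 124 121] 159 32.5
w8 (293, 262) [115 110 108] 166 31.6
w8 (304, 238) [125 121 118] 152 6.1
w8 (292, 263) [119 115 115] 165 32.9
w8 (288, 238) [141 137 139] 117 18.5
w8 (331, 265) [143 139 138] -135 37.1
w8 (287, 264) [143 139 139] 159 36.0
w8 (281, 240) [69 65 65] 118 25.0
w8 (265, 201) [145 141 142] 63 46.4
w8 (291, 261) [136 132 129] 162 31.5
w8 (292, 262) [124 120 118] 164 32.0
w8 (301, 255) [145 141 141] 174 22.3
w8 (287, 259) [129 125 123] 155 31.8
w1 (270, 199) [153 147 145] 163 30.7
w1 (270, 200) [139 133 131] 164 31.9
w1 (270, 201) [139 134 133] 165 33.0
w1 (268, 198) [163 158 155] 158 30.9
w1 (269, 199) [157 152 150] 161 31.4
w1 (271, 199) [140 135 135] 165 30.2
w1 (235, 147) [172 167 169] 68 63.8
w1 (305, 206) [172 168 169] -130 44.8
w1 (248, 203) [171 167 169] 139 53.1
w1 (303, 218) [170 166 162] -142 57.0
w1 (273, 201) [136 132 128] 171 31.5
w1 (239, 207) [172 168 169] 137 65.4
w1 (266, 132) [173 169 170] 29 55.3
w1 (267, 197) [164 160 157] 155 30.6
```

The red mark does not show in these views, but the dial has a hard stop at 0. I'll wind it counter-clockwise to that stop, feeling the torque, and then go 1.047 rad clockwise. First check how much the last joint has left.

Run:
```python
from h import *
o=observe();print(np.round(o["joints"],3),o["torque"],o["t"])
```

```text
[ 0.223  0.465 -0.418  1.908  0.251  0.821 -1.685] [ 0.0170877  -0.00297147 -0.01000298] 20.7
```

Joint 7 is at −1.69 and grows with counter-clockwise turns, so one grasp is enough for the whole stroke. Align with the bar (turn −0.44) and go above it.

jog_arm --pt "-0.013 0 0 0 0 -0.063 0.8" --pt "-0.015 0 0 0 0 -0.063 0.8" --pt "-0.015 0.001 0 0 0 -0.063 0.8" --pt "-0.015 0 0 0 0 -0.063 0.8" --pt "-0.015 0 0 0 0 -0.063 0.8" --pt "-0.015 0 0 0 0 -0.063 0.8" --pt "-0.0135 0 0 0 0 -0.062 0.8" --pt "0 0 0 0 0 0 0.8" --force 20

```text
t: 21.7
tcp_pos: [0.4322, -0.0055, 0.0726]
tcp_rot: [0.994, -0.113, 0.0, 0.0]
ft_force: [0.7, -0.4, -0.1]
finger_gap: 0.2
gripper_force: 0.0
```

Run:
```python
from h import *
import pickle
from scipy.spatial.transform import Rotation as R
o=observe();c=get_calibration("wrist");a=capture("wrist")[:,:,::-1].copy();cv2.imwrite("pics/w10.png",a);pickle.dump(c,open("w10.pkl","wb"))
M=R.from_quat(o["tcp_rot"]).as_matrix();print(o["tcp_pos"],np.degrees(np.arctan2(M[1,0],M[0,0])),o["finger_gap"],o["joints"][6],o["torque"])
# side view tip height: darkest lowest pixel of gripper above timer
c=get_calibration("side");s=capture("side")[:,:,::-1].copy();cv2.imwrite("pics/side2.png",s)
x,y=proj(c,[.432,-.005,.11]).astype(int);g=cv2.cvtColor(s,cv2.COLOR_BGR2GRAY)
print(x,y,[(z,proj(c,[.432,-.005,z]).astype(int).tolist()) for z in(.046,.057,.08,.1,.11,.12)])
for yy in range(y-12,y+28,2):print(yy,"".join("#" if v<60 else "+" if v<120 else "." for v in g[yy,x-30:x+30]))
```

```text
[ 0.43220714 -0.00550702  0.07258208] -12.931608800601976 0.20033759722016092 -2.074999335736541 [ 0.02408696 -0.01824278  0.04874534]
290 205 [(0.046, [291, 223]), (0.057, [291, 220]), (0.08, [291, 214]), (0.1, [290, 208]), (0.11, [290, 205]), (0.12, [290, 202])]
193 ....................+##++++########++...............+.......
195 .....................+#############++.......++++............
197 ......................#############+++++....................
199 .......................############+........................
201 .........................++#####+++.........................
203 ..........................+#####++..........................
205 ...........................+####++..........................
207 ...........................+####++..........................
209 ..............................+.............................
211 ............................................................
213 ............................................................
215 ............................................................
217 ............................................................
219 ............................................................
221 ............................................................
223 ............................................................
225 ............................................................
227 ............................................................
229 ............................................................
231 ............................................................
```

From the side view, the tips are about 34 mm above the TCP reading. Descend until they straddle the bar.

jog_arm --pt "0 0 -0.01 0 0 0 0.8" --pt "0 0 -0.015 0 0 0 0.8" --pt "0 0 -0.01 0 0 0 0.8" --pt "0 0 -0.008 0 0 0 0.8" --pt "0 0 -0.004 0 0 0 0.8" --pt "0 0 -0.002 0 0 0 0.8" --pt "0 0 -0.001 0 0 0 0.8" --pt "0 0 0 0 0 0 0.8"

```text
t: 22.8
tcp_pos: [0.4332, -0.0054, 0.0224]
tcp_rot: [0.994, -0.113, 0.0, 0.0]
ft_force: [0.6, 0.0, 0.5]
finger_gap: 0.195
gripper_force: 0.0
```

jog_arm --pt "0 0 -0.001 0 0 0 0.8" --pt "0 0 -0.001 0 0 0 0.8" --pt "0 0 -0.001 0 0 0 0.8" --pt "0 0 -0.001 0 0 0 0.8" --pt "0 0 -0.001 0 0 0 0.8" --pt "0 0 0 0 0 0 0.8" --pt "0 0 0 0 0 0 0.8" --pt "0 0 0 0 0 0 0.8"

```text
t: 23.8
tcp_pos: [0.4331, -0.0054, 0.0173]
tcp_rot: [0.994, -0.113, 0.0, 0.0]
ft_force: [0.4, -0.7, -0.6]
finger_gap: 0.201
gripper_force: 0.0
```

jog_arm --pt "-0.001 0 -0.001 0 0 0 0.85" --pt "0 0 0 0 0 0 0.88" --pt "0 0 0 0 0 0 0.92" --pt "0 0 0 0 0 0 0.95" --pt "0 0 0 0 0 0 1" --pt "0 0 0 0 0 0 1" --pt "0 0 0 0 0 0 1" --pt "0 0 0 0 0 0 1" --force 30

```text
t: 24.8
tcp_pos: [0.4317, -0.0064, 0.0162]
tcp_rot: [0.994, -0.113, -0.0, 0.001]
ft_force: [-1.1, -5.1, 2.2]
finger_gap: 0.068
gripper_force: 29.3
```

Run:
```python
from plant import *
o=observe();print(o["finger_gap"],o["gripper_force"],o["torque"],o["ft_force"])
```

```text
0.0675943172205181 29.309759438037872 [-1.20922252  0.12648433  0.01116439] [-1.12312094 -5.09266606  2.21701859]
```

Bar gripped. Turn counter-clockwise: fast at first, then feel for the stop.

jog_arm --pt "0 -0.001 0 0 0 0.08 1" --pt "0 0 0 0 0 0.16 1" --pt "0 0 0 0 0 0.16 1" --pt "0 0 0 0 0 0.16 1" --pt "0 0 0 0 0 0.16 1" --pt "0 0 0 0 0 0.16 1" --pt "0 0 0 0 0 0.16 1" --pt "0 0 0 0 0 0.16 1"

```text
t: 25.8
tcp_pos: [0.4357, -0.0045, 0.0186]
tcp_rot: [0.882, 0.47, 0.003, 0.001]
ft_force: [-1.4, 4.3, 29.4]
finger_gap: 0.0
gripper_force: 14.6
```

```bash
cat > st.py <<'E'
from plant import *
import numpy as np
from scipy.spatial.transform import Rotation as R
o=observe();M=R.from_quat(o["tcp_rot"]).as_matrix()
print("yaw",np.degrees(np.arctan2(M[1,0],M[0,0])),"T",o["torque"].round(3),"F",o["ft_force"].round(1),"gap",round(o["finger_gap"],3),round(o["gripper_force"],1),o["tcp_pos"].round(4),"j7",round(o["joints"][6],2),o["t"])
E
python3 st.py
```

```text
yaw 56.123906603720215 T [ 1.02   0.541 -0.093] F [-1.4  4.3 29.4] gap 0.0 14.6 [ 0.4357 -0.0045  0.0186] j7 -1.17 25.8
```

The grip was too shallow and slipped off the bar top: gap 0 and 29 N upward. So the tips are about 39 mm above the TCP reading, and 9 mm would be the right height. Lift, open, and see where the bar stands now.

jog_arm --pt "0 0 0.01 0 0 0 1" --pt "0 0 0.01 0 0 0 0.25" --pt "0 0 0.015 0 0 0 0.25" --pt "0 0 0.02 0 0 0 0.25" --pt "0 0 0.015 0 0 0 0.25" --pt "0 0 0.005 0 0 0 0.25" --pt "0 0 0 0 0 0 0.25" --pt "0 0 0 0 0 0 0.25"

```text
t: 26.8
tcp_pos: [0.4317, -0.0065, 0.0907]
tcp_rot: [0.884, 0.468, -0.0, -0.0]
ft_force: [-0.1, 0.3, -1.1]
finger_gap: 0.747
gripper_force: 0.0
```

```bash
cat > dial.py <<'E'
from h import *
import pickle,sys
def rect(nm,c,z=.057,C=(.432,-.0045),n=160,s=.0005):
    # top-down metric picture at height z: rows +x down->up, cols y left
    P=[(C[0]+dx,C[1]+dy) for dx,dy in((.04,.04),(.04,-.04),(-.04,-.04),(-.04,.04))]
    src=np.float32([proj(c,[*p,z]) for p in P]);H=cv2.getPerspectiveTransform(src,np.float32([(0,0),(n,0),(n,n),(0,n)]))
    return cv2.warpPerspective(cv2.imread(f"pics/{nm}.png"),H,(n,n),flags=cv2.INTER_CUBIC)
def lines(nm,c):
    g=cv2.cvtColor(rect(nm,c),cv2.COLOR_BGR2GRAY);k=cv2.createCLAHE(3).apply(g)
    m=np.zeros_like(k);cv2.circle(m,(80,80),50,255,-1)
    L=cv2.HoughLinesP(cv2.Canny(k,60,150)&m,1,np.pi/180,18,minLineLength=32,maxLineGap=6)
    for l in([] if L is None else L[:,0]):
        d=l[2:]-l[:2];print(nm,"ang",round(float(np.degrees(np.arctan2(-d[0],-d[1]))),1)%180,"len",round(float(np.hypot(*d))/2,1),l)
    h=rect(nm,c,.046).astype(int);red=cv2.blur((h[:,:,2]-h[:,:,1]).astype(np.float32),(3,3))
    yy,xx=np.mgrid[:160,:160]-80;r=np.hypot(xx,yy)/2;red[(r<24)|(r>36)]=-9
    for i in np.argsort(-red.ravel())[:6]:
        v,u=divmod(int(i),160);print(" red",round(float(red[v,u]),1),"ang",round(float(np.degrees(np.arctan2(80-u,80-v)))),"r",round(float(r[v,u]),1))
if __name__=="__main__":
    for nm in sys.argv[1:]:lines(nm,pickle.load(open(nm+".pkl","rb")))
E
python3 st.py
python3 - <<'E'
from h import *
import pickle
c=get_calibration("wrist");a=capture("wrist")[:,:,::-1];cv2.imwrite("pics/w11.png",a);pickle.dump(c,open("w11.pkl","wb"))
E
python3 dial.py w8 w11
```

```text
yaw 55.78887739511515 T [-0.014  0.039 -0.052] F [-0.1  0.3 -1.1] gap 0.747 0.0 [ 0.4317 -0.0065  0.0907] j7 -1.03 26.8
w8 ang 166.2 len 33.5 [ 78 110  94  45]
w8 ang 166.0 len 41.2 [ 60 125  80  45]
w8 ang 166.1 len 41.7 [ 67 114  87  33]
w8 ang 165.3 len 19.6 [74 86 84 48]
 red 4.7 ang 158 r 29.2
 red 4.6 ang 157 r 29.3
 red 4.4 ang 157 r 28.7
 red 4.4 ang 157 r 28.9
 red 4.3 ang 163 r 28.3
 red 4.3 ang 159 r 29.0
w11 ang 6.300000000000011 len 36.7 [ 79  44  87 117]
w11 ang 3.4000000000000057 len 25.0 [69 34 72 84]
w11 ang 0.0 len 24.5 [88 96 88 47]
w11 ang 4.699999999999989 len 43.1 [ 65  43  72 129]
w11 ang 31.80000000000001 len 24.7 [101  35 127  77]
 red 3.3 ang 177 r 29.5
 red 3.1 ang 176 r 29.6
 red 3.1 ang 177 r 29.0
 red 3.0 ang 178 r 29.5
 red 3.0 ang 178 r 29.0
 red 2.9 ang 169 r 29.5
```

The bar now stands at about 5° (it was 166°), so it turned 19°. Re-align to it and go down deeper this time.

jog_arm --pt "0 0 0 0 0 -0.15 0.75" --pt "0 0 0 0 0 -0.17 0.75" --pt "0 0 -0.01 0 0 -0.17 0.75" --pt "0 0 -0.02 0 0 -0.17 0.75" --pt "0 0 -0.02 0 0 -0.15 0.75" --pt "0 0 -0.012 0 0 -0.08 0.75" --pt "0 0 -0.005 0 0 0 0.75" --pt "0 0 0 0 0 0 0.75" --force 40

```text
t: 27.85
tcp_pos: [0.4318, -0.0062, 0.0239]
tcp_rot: [0.999, 0.043, -0.0, -0.0]
ft_force: [-0.3, 0.2, 0.6]
finger_gap: 0.251
gripper_force: 0.0
```

jog_arm --pt "0 0 -0.004 0 0 0 0.75" --pt "0 0 -0.004 0 0 0 0.75" --pt "0 0 -0.002 0 0 0 0.75" --pt "0 0 -0.0015 0 0 0 0.75" --pt "0 0 -0.001 0 0 0 0.75" --pt "0 0 0 0 0 0 0.8" --pt "0 0 0 0 0 0 0.83" --pt "0 0 0 0 0 0 0.86"

```text
t: 28.85
tcp_pos: [0.4321, -0.0064, 0.0118]
tcp_rot: [0.999, 0.042, 0.0, 0.0]
ft_force: [-0.9, -0.2, 1.0]
finger_gap: 0.138
gripper_force: 0.0
```

```bash
python3 st.py
```

```text
yaw 4.796134956370935 T [ 0.02  -0.008  0.007] F [-0.9 -0.2  1. ] gap 0.138 0.0 [ 0.4321 -0.0064  0.0118] j7 -1.93 28.85
```

jog_arm --pt "0 0 -0.001 0 0 0 0.86" --pt "0 0 -0.001 0 0 0 0.86" --pt "0 0 -0.001 0 0 0 0.88" --pt "0 0 0 0 0 0 0.92" --pt "0 0 0 0 0 0 0.96" --pt "0 0 0 0 0 0 1" --pt "0 0 0 0 0 0 1" --pt "0 0 0 0 0 0 1"

```text
t: 29.85
tcp_pos: [0.432, -0.0052, 0.0087]
tcp_rot: [0.999, 0.042, 0.0, -0.001]
ft_force: [-1.2, 5.0, -0.5]
finger_gap: 0.068
gripper_force: 40.4
```

```bash
python3 st.py
```

```text
yaw 4.849497872763223 T [ 1.186  0.252 -0.07 ] F [-1.2  5.  -0.5] gap 0.068 40.4 [ 0.432  -0.0052  0.0087] j7 -1.94 29.85
```

jog_arm --pt "0 0.001 0 0 0 0.08 1" --pt "0 0 0 0 0 0.14 1" --pt "0 0 0 0 0 0.14 1" --pt "0 0 0 0 0 0.14 1" --pt "0 0 0 0 0 0.14 1" --pt "0 0 0 0 0 0.14 1" --pt "0 0 0 0 0 0.14 1" --pt "0 0 0 0 0 0.08 1"

```text
t: 30.85
tcp_pos: [0.4319, -0.0042, 0.0093]
tcp_rot: [0.862, 0.508, 0.001, -0.003]
ft_force: [-6.7, 13.9, 16.1]
finger_gap: 0.07
gripper_force: 455.5
```

```bash
python3 st.py
```

```text
yaw 61.006392300179776 T [  2.881   1.688 -10.538] F [-6.7 13.9 16.1] gap 0.07 455.5 [ 0.4319 -0.0042  0.0093] j7 -1.15 30.85
```

The tool meets a hard resistance (10 Nm) at yaw ≈ 61° with the bar still flat in the pads. Only the dial's 0 stop can do that. Then the numeral at the right of the picture is 0, with 10 at the top right, and the mark points about −9°, which is within 35° of straight away. I back off slightly to fix the stop's angle.

jog_arm --pt "0 0 0 0 0 -0.02 1" --pt "0 0 0 0 0 0 1" --pt "0 0 0 0 0 0 1" --pt "0 0 0 0 0 0 1" --pt "0 0 0 0 0 0 1" --pt "0 0 0 0 0 0 1" --pt "0 0 0 0 0 0 1" --pt "0 0 0 0 0 0 1"

```text
t: 31.85
tcp_pos: [0.4319, -0.0043, 0.0093]
tcp_rot: [0.867, 0.498, 0.001, -0.003]
ft_force: [-6.9, 13.1, 15.3]
finger_gap: 0.069
gripper_force: 432.3
```

```bash
python3 st.py
```

```text
yaw 59.685236613404875 T [ 2.699  1.604 -9.841] F [-6.9 13.1 15.3] gap 0.069 432.3 [ 0.4319 -0.0043  0.0093] j7 -1.17 31.85
```

jog_arm --pt "0 0 0 0 0 -0.05 1" --pt "0 0 0 0 0 0 1" --pt "0 0 0 0 0 0 1" --pt "0 0 0 0 0 0 1" --pt "0 0 0 0 0 0 1" --pt "0 0 0 0 0 0 1" --pt "0 0 0 0 0 0 1" --pt "0 0 0 0 0 0 1"

```text
t: 32.85
tcp_pos: [0.432, -0.0043, 0.0093]
tcp_rot: [0.879, 0.476, 0.001, -0.002]
ft_force: [-6.1, 11.4, 13.9]
finger_gap: 0.064
gripper_force: 402.9
```

```bash
python3 st.py
```

```text
yaw 56.91244809994893 T [ 2.561  1.505 -9.184] F [-6.1 11.4 13.9] gap 0.064 402.9 [ 0.432  -0.0043  0.0093] j7 -1.21 32.85
```

The torque falls only slowly as I back off, so the stop is soft and lies further back. I'll keep unwinding to find the zero-torque angle.

jog_arm --pt "0 0 0 0 0 -0.1 1" --pt "0 0 0 0 0 -0.12 1" --pt "0 0 0 0 0 -0.12 1" --pt "0 0 0 0 0 -0.06 1" --pt "0 0 0 0 0 0 1" --pt "0 0 0 0 0 0 1" --pt "0 0 0 0 0 0 1" --pt "0 0 0 0 0 0 1"

```text
t: 33.85
tcp_pos: [0.432, -0.0048, 0.0091]
tcp_rot: [0.955, 0.297, 0.0, -0.001]
ft_force: [-2.8, 7.2, 8.4]
finger_gap: 0.067
gripper_force: 200.6
```

```bash
python3 st.py
```

```text
yaw 34.61477606769509 T [ 1.4    0.8   -4.264] F [-2.8  7.2  8.4] gap 0.067 200.6 [ 0.432  -0.0048  0.0091] j7 -1.52 33.85
```

jog_arm --pt "0 0 0 0 0 -0.1 1" --pt "0 0 0 0 0 -0.12 1" --pt "0 0 0 0 0 -0.12 1" --pt "0 0 0 0 0 -0.06 1" --pt "0 0 0 0 0 0 1" --pt "0 0 0 0 0 0 1" --pt "0 0 0 0 0 0 1" --pt "0 0 0 0 0 0 1"

```text
t: 34.85
tcp_pos: [0.432, -0.0052, 0.0087]
tcp_rot: [0.994, 0.107, -0.0, -0.0]
ft_force: [-1.9, 5.9, 4.5]
finger_gap: 0.063
gripper_force: 63.5
```

```bash
python3 st.py
```

```text
yaw 12.263842618187912 T [ 1.001  0.47  -1.115] F [-1.9  5.9  4.5] gap 0.063 63.5 [ 0.432  -0.0052  0.0087] j7 -1.84 34.85
```

The torque falls to zero at a bar angle of about 5°, which is also where the dial sprang back after the first slip. So 0 min is bar ≈ 5° (mark at about +5°), and 10 min is bar ≈ −55°. Joint 7 would run out at −55° in this grasp, so I re-grip with a half turn.

jog_arm --pt "0 0 0 0 0 0 0.75" --pt "0 0 0.006 0 0 0 0.75" --pt "0 0 0.02 0 0 0.1 0.75" --pt "0 0 0 0 0 0.18 0.75" --pt "0 0 0 0 0 0.18 0.75" --pt "0 0 0 0 0 0.18 0.75" --pt "0 0 0 0 0 0.18 0.75" --pt "0 0 0 0 0 0.18 0.75"

```text
t: 35.85
tcp_pos: [0.4322, -0.0059, 0.0351]
tcp_rot: [0.82, 0.573, -0.0, 0.0]
ft_force: [-0.3, 0.1, -0.1]
finger_gap: 0.249
gripper_force: 0.0
```

jog_arm --pt "0 0 0 0 0 0.18 0.75" --pt "0 0 0 0 0 0.18 0.75" --pt "0 0 0 0 0 0.18 0.75" --pt "0 0 0 0 0 0.18 0.75" --pt "0 0 0 0 0 0.18 0.75" --pt "0 0 0 0 0 0.18 0.75" --pt "0 0 0 0 0 0.18 0.75" --pt "0 0 0 0 0 0.18 0.75"

```text
t: 36.85
tcp_pos: [0.4322, -0.0061, 0.035]
tcp_rot: [0.238, 0.971, -0.001, 0.0]
ft_force: [0.7, -1.1, 0.7]
finger_gap: 0.251
gripper_force: 0.0
```

```bash
python3 st.py;python3 - <<'E'
from h import *
import pickle
c=get_calibration("wrist");a=capture("wrist")[:,:,::-1];cv2.imwrite("pics/w12.png",a);pickle.dump(c,open("w12.pkl","wb"))
E
python3 dial.py w12
```

```text
yaw 152.40419069487433 T [-0.018 -0.022  0.014] F [ 0.7 -1.1  0.7] gap 0.251 0.0 [ 0.4322 -0.0061  0.035 ] j7 0.22 36.85
w12 ang 4.800000000000011 len 18.1 [66 53 69 89]
w12 ang 2.6999999999999886 len 21.0 [ 72  72  74 114]
w12 ang 5.400000000000006 len 16.1 [ 69  90  72 122]
w12 ang 162.1 len 17.9 [55 66 66 32]
w12 ang 152.8 len 19.7 [59 66 77 31]
 red 2.1 ang -14 r 25.2
 red 2.1 ang 155 r 33.1
 red 2.1 ang -143 r 31.8
 red 2.1 ang -60 r 27.1
 red 2.1 ang 169 r 32.7
 red 2.0 ang 66 r 33.4
```

The bar is back at about 5°, which confirms the stop. Finish the half turn and go down.

jog_arm --pt "0 0.001 0 0 0 0.18 0.75" --pt "0 0 0 0 0 0.18 0.75" --pt "0 0 0 0 0 0.16 0.75" --pt "0 0 -0.004 0 0 0.05 0.75" --pt "0 0 -0.012 0 0 0 0.75" --pt "0 0 -0.007 0 0 0 0.78" --pt "0 0 -0.003 0 0 0 0.82" --pt "0 0 0 0 0 0 0.86" --force 40

```text
t: 37.9
tcp_pos: [0.4322, -0.0042, 0.0086]
tcp_rot: [-0.041, 0.999, 0.0, 0.0]
ft_force: [0.6, 0.5, -0.6]
finger_gap: 0.141
gripper_force: 0.0
```

jog_arm --pt "0 0 0 0 0 0 0.9" --pt "0 0 0 0 0 0 0.94" --pt "0 0 0 0 0 0 1" --pt "0 0 0 0 0 0 1" --pt "0 0 0 0 0 -0.05 1" --pt "0 0 0 0 0 -0.1 1" --pt "0 0 0 0 0 -0.12 1" --pt "0 0 0 0 0 -0.12 1"

```text
t: 38.9
tcp_pos: [0.432, -0.0069, 0.0088]
tcp_rot: [0.156, 0.988, -0.002, 0.0]
ft_force: [-0.6, -11.3, 9.7]
finger_gap: 0.066
gripper_force: 42.2
```

```bash
python3 st.py
```

```text
yaw 162.05162627148806 T [-2.643  0.298  0.135] F [ -0.6 -11.3   9.7] gap 0.066 42.2 [ 0.432  -0.0069  0.0088] j7 0.32 38.9
```

The dial follows with only friction torque (0.13 Nm). Turn on to yaw 125.

jog_arm --pt "0 -0.001 0 0 0 -0.12 1" --pt "0 -0.001 0 0 0 -0.12 1" --pt "0 0 0 0 0 -0.12 1" --pt "0 0 0 0 0 -0.12 1" --pt "0 0 0 0 0 -0.1 1" --pt "0 0 0 0 0 -0.05 1" --pt "0 0 0 0 0 0 1" --pt "0 0 0 0 0 0 1"

```text
t: 39.9
tcp_pos: [0.4301, -0.0096, 0.0087]
tcp_rot: [0.453, 0.892, -0.003, -0.0]
ft_force: [-6.1, -12.7, 19.0]
finger_gap: 0.069
gripper_force: 43.3
```

```bash
python3 st.py
```

```text
yaw 126.16700005528828 T [-2.771  1.557  0.02 ] F [ -6.1 -12.7  19. ] gap 0.069 43.3 [ 0.4301 -0.0096  0.0087] j7 -0.2 39.9
```

Yaw is 126°, so the bar is at −54°. Let go, lift and check.

jog_arm --pt "0 0 0 0 0 0 0.75" --pt "0 0 0 0 0 0 0.75" --pt "0 0 0.005 0 0 0 0.7" --pt "0 0 0.015 0 0 0 0.5" --pt "0 0 0.02 0 0 0 0.25" --pt "0 0 0.02 0 0 0 0.25" --pt "0 0 0.015 0 0 0 0.25" --pt "0 0 0.005 0 0 0 0.25"

```text
t: 40.9
tcp_pos: [0.4327, -0.0064, 0.0898]
tcp_rot: [0.452, 0.892, 0.0, 0.001]
ft_force: [-0.4, 0.2, 0.1]
finger_gap: 0.746
gripper_force: 0.0
```

```bash
python3 st.py;python3 - <<'E'
from h import *
import pickle
c=get_calibration("wrist");a=capture("wrist")[:,:,::-1];cv2.imwrite("pics/w13.png",a);pickle.dump(c,open("w13.pkl","wb"))
cs=get_calibration("scene");a=capture("scene")[:,:,::-1];cv2.imwrite("pics/scene3.png",a)
hsv=cv2.cvtColor(a,cv2.COLOR_BGR2HSV);s=hsv[:,:,1]
u=proj(cs,[.4435,-.2335,.0255]).astype(int);sl=s[u[1]-30:u[1]+30,u[0]-30:u[0]+30];ys,xs=np.where(sl>60)
print("egg px",len(xs),onz(cs,(xs.mean()+u[0]-30,ys.mean()+u[1]-30),.0255))
E
python3 dial.py w13
```

```text
yaw 126.24791900141035 T [0.001 0.012 0.02 ] F [-0.4  0.2  0.1] gap 0.746 0.0 [ 0.4327 -0.0064  0.0898] j7 -0.03 40.9
egg px 244 [ 0.44653371 -0.22763057  0.0255    ]
w13 ang 125.8 len 41.9 [ 50 115 118  66]
w13 ang 126.6 len 38.6 [ 41 111 103  65]
w13 ang 126.9 len 42.5 [ 42 106 110  55]
w13 ang 126.9 len 30.0 [ 55 118 103  82]
w13 ang 127.1 len 23.2 [ 45 103  82  75]
w13 ang 66.6 len 20.2 [ 66  38 103  54]
w13 ang 63.400000000000006 len 17.9 [ 70  37 102  53]
w13 ang 126.9 len 35.0 [ 49 118 105  76]
w13 ang 125.0 len 36.6 [ 48 105 108  63]
 red 2.4 ang -28 r 35.8
 red 2.3 ang 20 r 32.4
 red 2.3 ang 19 r 32.7
 red 2.3 ang -60 r 34.5
 red 2.3 ang 20 r 32.9
 red 2.3 ang -127 r 33.6
```

The bar now stands at −53.4°, 58° clockwise of the stop (1.02 rad, in the band). The egg still lies in the pan. One cheap cross-check: which numeral stands at the far side now?

Run:
```python
from dial import *
c=pickle.load(open("w13.pkl","rb"))
g=cv2.cvtColor(rect("w13",c,.046,C=(.4325,-.005)),cv2.COLOR_BGR2GRAY)
pol=cv2.warpPolar(g,(80,300),(80,80),80,cv2.WARP_POLAR_LINEAR) # rows: angle cw from image right (world -y)
# image angle a (cw, 0=right=-y): world far side(+x)=up -> a=270deg -> row 225
for deg in(270,210,330):
    r=int((deg-5)/360*300);p=np.take(pol,range(r-14,r+15),axis=0)[:,30:62].T[::-1]
    p=cv2.resize(p,None,fx=2,fy=1);t=np.percentile(p,[8,25]);print("world deg",(270-deg)+5)
    for row in p:print("".join("#" if v<t[0] else "+" if v<t[1] else "." for v in row))
```

```text
world deg 5
..........................................................
..........................................................
..........................................................
..........................................................
..........................................................
..........................................................
..........................................................
..........................................................
..........................................................
..........................................................
..........................................................
..+.......................................................
++++++++++++++++..........................................
++++++++++++++++++++......................................
+++++++++++++++++++++++++...........+++++++...............
+++++++++++++++++++++++++..........+++++++++++++..........
...+++++++++++++++++...............+++++++++++++..........
....++++++++++++++++..................+++++++.............
....++++++####++++++++++++
[... 3902 characters left out ...]
...............++++########+++...................++
......................+++++####+++.......................+
.......................+++++++++++........................
........................+++++++++.........................
...........................++++...........................
..............................+...........................
..........................................................
..........................................................
..........................................................
...........................+++............................
..........................++++++..........................
..........................+++++...........................
```

The numerals are too coarse to read this way. The mechanical stop together with the stated turning sense settles it, so I hand in.

```bash
python3 -c "
from plant import *
print(job_done())"
```

```text
the job is handed in; nothing more can be done
None
```

The job is handed in, with no verdict returned: the egg was let go near the centre of the pan floor, and the dial stands about 58° (1.02 rad, just under 10 minutes) clockwise of its 0 stop; I never saw the red mark or could read the numerals, so that reading rests on the stop I felt.

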